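# Load the slide reader and snap its cover on

## Task

Push the slide reader's carriage by its red tab along the rails until the spring detent clicks and the carriage is fully home. Then pick up the blue cover and press it down between the two green clips over the carriage until both clips snap shut over its edges and it sits flat on the carriage, and finish while still pressing the cover firmly down (about 10 N), without letting off. Leave the two cups, the strip tub, the flat dish and the green-capped dropper bottle standing where they are.

Things in the scene. Friction and masses are not known exactly. Their poses are not given: they have to be found in the camera images.
- reader: Slide reader fixed to the bench: white box 96 x 220 mm, deck 45 mm high, two steel rails along its y on top (9 mm high), coloured lamps on its -x side. Origin under its middle on the bench, z up. The station with the two green clips is at its -y end (robot's right), 55 mm from the middle; grey clip posts beside it (outer faces 98 mm apart) reach 78 mm above the bench.
- tab (a point): Middle of the red push tab on the carriage, 79 mm above the bench: an upright plate 34 mm across the rails (x), 10 mm thick along them (y), from 59 to 93 mm above the bench; push or pinch it along y. It stands 55 mm to the +y side of the centre of the carriage's bed; axes parallel to the reader's.
- carriage (a joint): Travel of the aluminium carriage (m) toward the reader's -y: 0 outer end, 0.08 fully home against its stop at the station. Starts below 0.03; about 1 N of friction. From about 0.070 a spring ball resists with up to about 5 N; past 0.076 it gives way, pulls the carriage home and keeps it there.
- seat (a point): Centre of the seat at the station, 65 mm above the bench; fixed on the reader, axes parallel to the reader's. With the carriage home the centre of the cover's underside belongs here, its 70 mm side along x. Lugs on the carriage, 4 mm higher than the seat, stand 67 mm apart (inside) along y at either end of the 60 mm side.
- cover: Loose blue snap cover, about 80 g: plate 70 mm (its x) by 60 mm (its y), 4 mm thick, with an upright grip rib in the middle of its top, 40 mm along x, 14 mm thick along y, reaching 35 mm above the underside. Origin at the centre of its underside, z up. Lies on the bench rib up, about a quarter turn from the way it goes on; both ways round are alike.
- cover_grip (a point): Centre of the cover's grip rib, 20 mm above the cover's underside; axes as the cover's. With the cover seated it is 85 mm above the bench. The fixed bench centrifuge (blue front at x = 0.51, from y = 0.02 to the right) is 145 mm high: carry the cover and the hand higher than that past its corner.
- clip_far (a joint): Green spring clip at the far (+x) side of the station: outward deflection (m), 0 is shut. The noses are 64 mm apart, 72 mm above the bench; slopes above them open to about 82 mm apart at 85 mm height. Pressing the cover in spreads each clip 3 mm and takes about 8 N in all; then the force drops suddenly, the cover reaches the seat and the clips spring back over its plate.
- clip_near (a joint): The same clip on the near (-x) side; grows as it is pushed outward, 0 is shut.
- strip_tub: Bystander: tall tub with a blue lid, 48 x 44 mm, 107 mm high, origin at its foot.
- sample_cup: Bystander: cup with a red lid, 51 mm across, 63 mm high, origin at its foot.
- petri: Bystander: flat round dish, 63 mm across, 14 mm high, origin at its foot.
- yellow_cup: Bystander: cup with a yellow lid, 51 mm across, 63 mm high, origin at its foot.
- dropper_green: Bystander: dropper bottle with a green cap, 33 mm across, 76 mm high, origin at its foot.

How it is judged:
By the outcome, as a careful person would: the job done as asked, in the order asked, and still so for the second after the job is handed in, while the arm keeps its last pose, push and grip.
It also fails if it takes over 51 s, if anything falls off the work surface, if the arm or the gripper's body presses on something with over 40 N, if the wrist force passes 120 N, or if a joint passes its speed limit or range.

## Robot

A 6-joint arm with a two-finger parallel gripper is mounted at the origin on a cart in front of the work surface, level with it; the furniture and walls round the work are solid. World frame = base frame: x ahead of the robot, y to its left, z up, the work surface at z = 0. Lengths are in mm, angles in rad, forces in N, time in s.
With the tool pointing down it reaches from about 375 to 900 mm from the base axis. Payload 3.1 kg.
Tool frame: the origin (TCP) lies between the finger pads; the fingertips stand 19 mm ahead of it and the grasp point (between the pads) is the TCP; z points along the fingers, y is the line along which they close (so a half turn about z gives the same grasp; the last joint's range is limited). The gripper opens to 85 mm and grips with 20 to 120 N. Pads are 22 mm wide; open, the fingers measure 114 mm over their backs; the gripper's body (76 mm by 85 mm) begins 54 mm behind the grasp point. The pads swing forward as they close: fully open they stand 13 mm farther back than shut.
Start: joints at [0.992, 0.527, 1.433, -0, 1.181, -0.178], TCP at [243.805, 575.461, 250.31] pointing down, gripper open.
Joint ranges: [-3.08, 3.08], [-0.75, 2.2], [0.22, 2.44], [-1.43, 4.57], [0, 2.65], [-2.85, 2.85]. Speed limits (rad/s): [2.79, 2.79, 3.14, 3.14, 3.14, 3.14].

## Interface

Orientations are given as [roll, pitch, yaw] about the fixed x, y, z axes, in that order (R = Rz(yaw) Ry(pitch) Rx(roll)).
In Python, from rig import env gives the robot as it stands.
- The arm moves only by the tool apply_moves, never from a script. Its argument "moves" is a list that holds one entry, the list of rows, each a list of 4 numbers: the shift along the world's x, y, z in m, then the turn about the world's z in rad. A call has exactly 8 rows; each row is the pose to reach, as a shift and turn from the pose commanded when the call began; what a row does not reach only later rows make up. A row lasts 1/10 s, in which the tool goes at most 50 mm and 8.59 degrees, less where a joint would pass 70% of its speed; a pose out of reach is approached as far as the arm can. A call with a gripper value outside its range is refused whole. "jaw" is the opening, from 0 (shut) to 1 (fully open), set as the call begins (left out, the last holds). The fingers move at their own pace and stop on an object; "grip_force" is the grip in N (left out, the last holds). Time passes only in rows, so rows that repeat a pose let the fingers close, or fill a call up. It gives the time, the measured TCP pose, the force, the opening and the grip force at its end, in the units of the state.
- env.get_state(): the state, without advancing time (a new reading comes with each control period).
- env.snapshot(name): name is "scene" or "side" or "wrist"; returns a dict with "frame" (384x512x3 uint8, blue, green, red), "z_map" (384x512 float32, mm along the optical axis (not along the pixel's ray), 0 where there is no reading), "vfov" (degrees; the focal length in pixels is half the picture's height over the tangent of half this angle, whatever the lens; pixels are square), "cx", "cy" (the principal point, pixels), "world_from_camera" (4x4, takes a point from camera to world coordinates). Camera axes: x right, y down, z forward; pixel columns grow to the right and rows downward; lengths in mm; the calibration is good to about 2 mm. The wrist camera is an equidistant fisheye: a pixel r from the principal point sees the ray r / f radians off the axis. A picture is of the moment at which its call begins.
- env.job_done(): hands the job in; it is judged then, once.
Trained networks look in a picture, given as the dict that the camera call returned (one of the last four; its "shot" number tells which), for a name from the list of things; names that differ only in an ending like _2 or _b are one class to them, and where a whole thing is asked for, a point or a joint stands for the part that bears it (a point fixed in the world has none). Each returns a list of dicts, best first, with "confidence" (0 to 1); they miss things now and then, are a little off and sometimes report something else, mostly with a low value. They report only what shows in the picture. A call takes as long as a camera call.
- env.spot_in(picture, query): "pixel" ([column, row] in pixels, amid what is visible of it).
- env.masks_of(picture, query): "mask" (384x512 bool, what is visible of it) and "pixel" ([column, row] in pixels, amid what is visible of it).
- env.tip_of(picture, query): "pixel" ([column, row] in pixels: a listed point, or the origin of a listed thing).
The state is a dict: "time_s": time; "qpos": joint angles; "qd": joint speeds; "joint_efforts": joint torques, N m; "eef_pos": TCP position; "tcp_rot": TCP orientation; "contact_force": force on the tool from outside, world axes, zero at the start; "wrist_torque": the same for the moment, N m; "width": finger opening in mm; "gripper_force": force on a finger pad.
Only numpy, scipy, OpenCV 4.12 (cv2) and the standard library are available. Lean on these libraries where they do the work, as an engineer would, in place of code of your own. Each camera call takes 0.05 s, during which the arm holds its last target. There are 200 camera calls.

## Working session

There is one attempt and no reset: what is moved stays moved. The work goes in short steps, Python scripts to look and compute and a tool call to move; the robot and the scene stay as the last step left them, time stands still between calls to the robot, and variables do not carry over. Pictures are saved under pics/ and viewed, at most 10 in all, crops included, and the job is handed in when it is done.

Besides the shell and the picture viewer there is one more tool, called after ">>>" as name(argument=value, ...), one argument or row to a line, values as JSON. apply_moves: Moves the arm, as the interface text tells. Its arguments: {"type":"object","properties":{"moves":{"type":"array"},"jaw":{"type":"number"},"grip_force":{"type":"number"}},"required":["moves"]}

```bash
mkdir -p pics; cat > h.py <<'E'
import numpy as np, cv2
from rig import env
def f(s): return s["frame"].shape[0]/2/np.tan(np.radians(s["vfov"]/2))
def pts(s):
    z=s["z_map"].astype(float); v,u=np.mgrid[:384,:512]; F=f(s)
    P=np.stack([(u-s["cx"])/F*z,(v-s["cy"])/F*z,z],-1); T=np.array(s["world_from_camera"])
    return P@T[:3,:3].T+T[:3,3], z>0
def ray(s,px,h):
    F=f(s);T=np.array(s["world_from_camera"]);d=T[:3,:3]@np.array([(px[0]-s["cx"])/F,(px[1]-s["cy"])/F,1]);o=T[:3,3]
    return o+d*(h-o[2])/d[2]
E
python3 - <<'E'
from h import *
st=env.get_state(); print(st)
ims=[]
for n in("scene","side"):
    s=env.snapshot(n); ims.append(s["frame"]); P,ok=pts(s); print(n,np.round(s["world_from_camera"],2).tolist())
    for q,h in(("reader",0),("tab",79),("seat",65),("cover",0),("cover_grip",20)):
        r=env.tip_of(s,q)
        for a in r[:2]: print(q,a["confidence"],np.round(a["pixel"]),np.round(ray(s,a["pixel"],h)))
    for q in("strip_tub","sample_cup","petri","yellow_cup","dropper_green","cover","tab"):
        r=env.masks_of(s,q)
        if r:
            m=r[0]["mask"]&ok; p=P[m]; print("M",q,round(r[0]["confidence"],2),np.round(np.median(p,0)),np.round(np.percentile(p,[3,97],axis=0)).tolist())
    cv2.imwrite(f"pics/{n}.png",s["frame"])
E
```

```text
{'time_s': 0.0, 'qpos': array([ 9.91529315e-01,  5.28490269e-01,  1.43390352e+00,  3.60350384e-05,
        1.18137773e+00, -1.78455762e-01]), 'qd': array([-0.0004309 ,  0.00013769, -0.00065959, -0.00148934, -0.00227957,
       -0.00054547]), 'joint_efforts': array([ 3.08850867e-04, -4.42357385e+01, -1.78026885e+01, -3.79941112e-04,
        8.37654748e-03,  1.57977968e-05]), 'eef_pos': array([243.42001448, 574.92253936, 249.31836738]), 'tcp_rot': array([-3.13945430e+00, -4.19548859e-04,  2.74076724e+00]), 'contact_force': array([0.12483061, 0.20851237, 0.37342358]), 'wrist_torque': array([-0.02032816,  0.03839236,  0.04268524]), 'gripper_force': 0.0, 'width': 85.365498649133}
scene [[0.88, -0.28, 0.39, 129.72], [-0.48, -0.55, 0.68, -792.57], [0.02, -0.79, -0.62, 710.81], [0.0, 0.0, 0.0, 1.0]]
reader 0.83 [240. 250.] [ 429. -183.    0.]
tab 0.78 [229. 206.] [ 437. -111.   79.]
seat 0.86 [249. 244.] [ 428. -230.   65.]
cover 0.7 [225. 164.] [551. 157.   0.]
cover_grip 0.83 [226. 161.] [548. 144.  20.]
M strip_tub 0.46 [694.  84. 106.] [[679.0, 69.0, 90.0], [716.0, 105.0, 109.0]]
M sampl
[... 658 characters left out ...]
-138.   79.]
seat 0.72 [224. 229.] [ 428. -233.   65.]
cover 0.58 [258. 180.] [547. 144.   0.]
cover 0.27 [262. 173.] [567. 200.   0.]
cover_grip 0.53 [260. 172.] [555. 170.  20.]
cover_grip 0.5 [231. 203.] [448. -35.  20.]
M strip_tub 0.53 [695.  93. 106.] [[679.0, 81.0, 104.0], [712.0, 107.0, 108.0]]
M petri 0.56 [381. 125.  13.] [[354.0, 102.0, -1.0], [407.0, 195.0, 15.0]]
M yellow_cup 0.92 [ 475. -398.   57.] [[454.0, -408.0, 2.0], [498.0, -364.0, 64.0]]
M dropper_green 0.64 [ 397. -400.   40.] [[382.0, -406.0, 1.0], [411.0, -386.0, 72.0]]
M cover 0.6 [541. 149.   6.] [[522.0, 129.0, 1.0], [558.0, 182.0, 34.0]]
M tab 0.85 [ 436. -155.   62.] [[405.0, -206.0, 49.0], [465.0, -109.0, 91.0]]
```

View pics/scene.png

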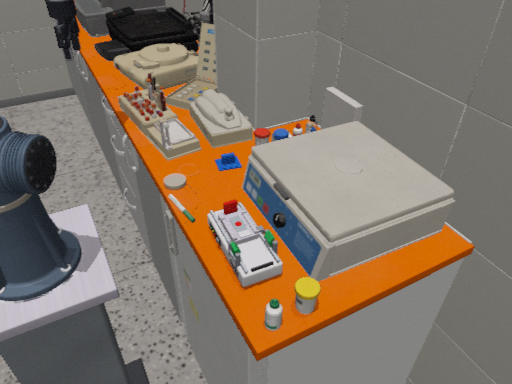

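View pics/side.png

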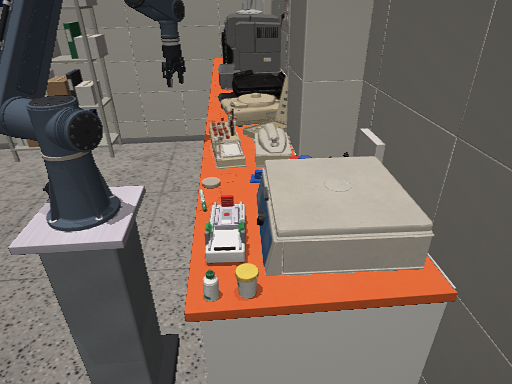

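```bash
cat > m.py <<'E'
from h import *
def colors(s):
    hsv=cv2.cvtColor(s["frame"],cv2.COLOR_BGR2HSV).astype(int);H,S,V=[hsv[...,i] for i in range(3)]
    return {"red":((H<4)|(H>174))&(S>150)&(V>60),"green":(H>50)&(H<85)&(S>90),"blue":(H>100)&(H<128)&(S>110),"white":(S<40)&(V>120)}
def near(P,c,r): return np.hypot(P[...,0]-c[0],P[...,1]-c[1])<r
def rect(p):
    (c,wh,a)=cv2.minAreaRect(p[:,:2].astype(np.float32)); return np.round(c,1),np.round(wh,1),round(a,1)
if __name__=="__main__":
  for n in("scene","side"):
    s=env.snapshot(n);P,ok=pts(s);C=colors(s);z=P[...,2]
    t=P[ok&C["red"]&near(P,(437,-115),40)&(z>65)]; print(n,"tab",len(t),np.round(np.percentile(t,[5,50,95],axis=0)).tolist(),rect(t))
    g=ok&C["green"]&near(P,(428,-228),80)&(z>55)
    k,l=cv2.connectedComponents(g.astype(np.uint8))
    for i in range(1,k):
        q=P[l==i]
        if len(q)>4: print(" green",len(q),np.round(np.percentile(q,[5,50,95],axis=0)).tolist())
    b=ok&C["blue"]&near(P,(545,148),60)
    for lo,hi in((-2,10),(28,40)):
        q=P[b&(z>lo)&(z<hi)]; print(" blue",lo,len(q),rect(q) if len(q)>3 else "", np.round(q.mean(0)))
    q=P[ok&near(P,(430,-178),130)&(z>38)&(z<100)]; print(" reader all",len(q),rect(q))
    q=P[ok&near(P,(430,-178),130)&(z>38)&(z<49)]; print(" deck",len(q),rect(q))
    x=cv2.resize(s["frame"][130:290,150:310],(480,480),interpolation=cv2.INTER_CUBIC)
    globals()[n]=x
  cv2.imwrite("pics/c.png",np.hstack([scene,side])[:, :800] if 0 else cv2.resize(np.hstack([scene,side]),(800,400)))
E
python3 m.py
```

```text
scene tab 133 [[424.0, -119.0, 67.0], [438.0, -116.0, 82.0], [452.0, -113.0, 94.0]] (array([ 438. , -115.2]), array([ 9.2, 29.7]), 87.7)
 green 79 [[466.0, -254.0, 58.0], [471.0, -243.0, 79.0], [474.0, -229.0, 85.0]]
 green 72 [[386.0, -249.0, 59.0], [389.0, -236.0, 82.0], [394.0, -225.0, 86.0]]
 blue -2 186 (array([556.7, 151.1]), array([59.7, 66. ]), 79.8) [553. 144.   6.]
 blue 28 47 (array([556.4, 149.5]), array([12.7, 35.2]), 84.8) [556. 149.  33.]
 reader all 4179 (array([ 466.4, -187. ]), array([220.3, 158.7]), 85.8)
 deck 1480 (array([ 459.9, -186.2]), array([220.2, 145.2]), 86.2)
side tab 112 [[423.0, -119.0, 66.0], [438.0, -116.0, 81.0], [452.0, -112.0, 92.0]] (array([ 437., -114.]), array([10.4, 31.2]), 85.4)
 green 43 [[385.0, -250.0, 73.0], [390.0, -240.0, 81.0], [396.0, -228.0, 84.0]]
 green 39 [[465.0, -255.0, 74.0], [471.0, -244.0, 80.0], [476.0, -231.0, 84.0]]
 blue -2 63 (array([538.1, 152.5]), array([53. , 34.5]), 79.0) [535. 146.   4.]
 blue 28 21 (array([550. , 151.1]), array([11.8, 24.7]), 85.9) [550. 152.  33.]
 reader all 2308 (array([ 464.6, -188.2]), array([219.4, 158.6]), 86.2)
 deck 894 (array([ 457.7, -187.4]), array([219.4, 143.5]), 86.7)
```

View pics/c.png

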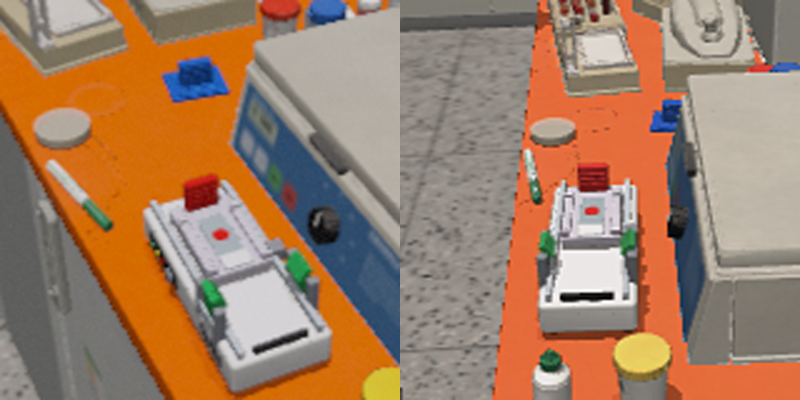

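The pictures show:
- **Reader:** at about (433,-186), yaw about -4°. The tab is near (438,-115).
- **Cover:** near (556,150). Its rib direction is still unclear.

I'll move toward the cover and look with the wrist camera.

>>> apply_moves(
  moves=[
    [[0.01, -0.03, 0.04, 0.04], [0.03, -0.075, 0.06, 0.08], [0.05, -0.12, 0.07, 0.13], [0.07, -0.165, 0.07, 0.18], [0.095, -0.21, 0.07, 0.22], [0.12, -0.255, 0.07, 0.26], [0.14, -0.3, 0.07, 0.3], [0.16, -0.345, 0.07, 0.33]],
  ],
  jaw=0,
)

```text
time_s: 2.2
eef_pos: [402.6, 233.0, 320.7]
tcp_rot: [3.141, 0.001, 3.072]
contact_force: [0.4, 0.3, -0.2]
width: 0.2
gripper_force: 0.0
```

>>> apply_moves(
  moves=[
    [[0.015, -0.045, 0, 0], [0.03, -0.09, 0, 0], [0.045, -0.135, 0, 0], [0.06, -0.165, 0, 0], [0.065, -0.18, 0, 0], [0.065, -0.18, 0, 0], [0.065, -0.18, 0, 0], [0.065, -0.18, 0, 0]],
  ],
)

```text
time_s: 3.0
eef_pos: [466.2, 55.8, 320.3]
tcp_rot: [3.141, -0.001, 3.072]
contact_force: [-0.2, -0.5, -0.6]
width: -0.0
gripper_force: 0.0
```

```bash
cat >> h.py <<'E'
def wpts(s):
    z=s["z_map"].astype(float); v,u=np.mgrid[:384,:512]; F=f(s)
    a,b=u-s["cx"],v-s["cy"]; r=np.hypot(a,b)+1e-9; th=r/F
    t=np.tan(np.minimum(th,1.5))/r; P=np.stack([a*t*z,b*t*z,z],-1); T=np.array(s["world_from_camera"])
    return P@T[:3,:3].T+T[:3,3], (z>0)&(th<1.4)
E
python3 - <<'E'
from m import *; from h import wpts
s=env.snapshot("wrist");P,ok=wpts(s);C=colors(s);z=P[...,2]
print(env.get_state()["eef_pos"],env.get_state()["tcp_rot"],np.round(s["world_from_camera"],2).tolist())
b=ok&C["blue"]&near(P,(550,148),60)
for lo,hi in((-3,10),(28,40)):
    q=P[b&(z>lo)&(z<hi)]; print("blue",len(q),rect(q) if len(q)>3 else "",np.round(q.mean(0)))
t=P[ok&C["red"]&near(P,(437,-115),50)&(z>55)]; print("tab",len(t), np.round(np.percentile(t,[5,50,95],axis=0)).tolist() if len(t) else "")
for lo in (58,):
  g=ok&C["green"]&near(P,(430,-240),80)&(z>lo)
  k,l=cv2.connectedComponents(g.astype(np.uint8))
  for i in range(1,k):
    q=P[l==i]
    if len(q)>4: print(" green",len(q),np.round(np.percentile(q,[5,50,95],axis=0)).tolist())
for q in ("petri","strip_tub","sample_cup"):
    for a in env.spot_in(s,q)[:1]: u,v=np.round(a["pixel"]).astype(int); print(q,a["confidence"],np.round(P[v,u]))
cv2.imwrite("pics/w1.png",s["frame"])
E
```

```text
[466.23000285  55.95839073 320.30686085] [ 3.14125940e+00 -3.78395534e-04  3.07246100e+00] [[0.07, 0.95, 0.32, 384.59], [1.0, -0.07, -0.02, 62.6], [0.0, 0.32, -0.95, 445.1], [0.0, 0.0, 0.0, 1.0]]
blue 1030 (array([557. , 156.3]), array([59.7, 69.9]), 80.0) [553. 155.   6.]
blue 190 (array([557.4, 156.5]), array([13.5, 37.8]), 78.1) [557. 157.  36.]
tab 301 [[423.0, -161.0, 63.0], [437.0, -109.0, 91.0], [452.0, -105.0, 95.0]]
 green 119 [[385.0, -244.0, 76.0], [391.0, -233.0, 83.0], [398.0, -222.0, 86.0]]
 green 140 [[465.0, -250.0, 75.0], [470.0, -238.0, 82.0], [477.0, -226.0, 86.0]]
strip_tub 0.58 [541. 152.  24.]
sample_cup 0.57 [663. 180.  54.]
```

View pics/w1.png

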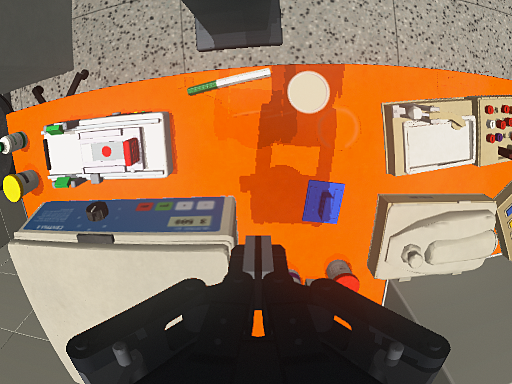

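The wrist view shows the cover at pixel (323,202), with its rib along world x at about -11°. It's already close to the way it goes on, so it doesn't need a quarter turn. The tab is at pixel (130,153). I'll push the tab first, with the fingers closed.

>>> apply_moves(
  moves=[
    [[-0.008, -0.035, -0.03, 0], [-0.016, -0.07, -0.06, 0], [-0.024, -0.1, -0.095, 0], [-0.026, -0.116, -0.135, 0], [-0.026, -0.116, -0.175, 0], [-0.026, -0.116, -0.21, 0], [-0.026, -0.116, -0.23, 0], [-0.026, -0.116, -0.23, 0]],
  ],
)

```text
time_s: 4.0
eef_pos: [439.5, -60.3, 88.1]
tcp_rot: [3.14, -0.005, 3.071]
contact_force: [-0.6, 0.7, -0.4]
width: 0.2
gripper_force: 0.0
```

```bash
python3 - <<'E'
from m import *; from h import wpts
s=env.snapshot("wrist");P,ok=wpts(s);C=colors(s);z=P[...,2]
print(env.get_state()["eef_pos"])
t=P[ok&C["red"]&near(P,(437,-115),30)&(z>62)]; print("tab",len(t), np.round(np.percentile(t,[2,50,98],axis=0)).tolist() if len(t) else "")
q=t[t[:,2]>88]; print("top",len(q),rect(q))
g=ok&C["green"]&near(P,(430,-240),80)&(z>58)
k,l=cv2.connectedComponents(g.astype(np.uint8))
for i in range(1,k):
    q=P[l==i]
    if len(q)>4: print(" green",len(q),np.round(np.percentile(q,[5,50,95],axis=0)).tolist())
cv2.imwrite("pics/w2.png",s["frame"])
E
```

```text
[440.37477963 -60.62480742  89.47666812]
tab 1118 [[422.0, -114.0, 67.0], [435.0, -108.0, 93.0], [451.0, -104.0, 95.0]]
top 816 (array([ 436.6, -104.8]), array([19. , 29.6]), 86.3)
 green 125 [[387.0, -238.0, 63.0], [394.0, -222.0, 76.0], [399.0, -221.0, 80.0]]
 green 690 [[465.0, -250.0, 60.0], [470.0, -235.0, 79.0], [475.0, -226.0, 86.0]]
```

View pics/w2.png

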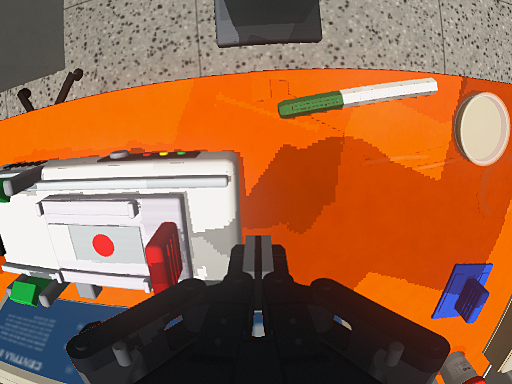

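The fingers are behind the tab, which is at pixel (165,257) and level with them. Pushing.

>>> apply_moves(
  moves=[
    [[-0.001, -0.015, -0.002, 0], [-0.002, -0.028, -0.003, 0], [-0.003, -0.038, -0.003, 0], [-0.0035, -0.048, -0.003, 0], [-0.004, -0.058, -0.003, 0], [-0.005, -0.068, -0.003, 0], [-0.0055, -0.078, -0.003, 0], [-0.0055, -0.08, -0.003, 0]],
  ],
)

```text
time_s: 4.85
eef_pos: [435.4, -142.5, 87.3]
tcp_rot: [-3.141, 0.0, 3.069]
contact_force: [0.6, 0.8, 0.6]
width: 0.0
gripper_force: 0.6
```

>>> apply_moves(
  moves=[
    [[0, -0.002, 0, 0], [0, -0.004, 0, 0], [-0.0005, -0.006, 0, 0], [-0.0005, -0.008, 0, 0], [-0.0005, -0.01, 0, 0], [-0.001, -0.012, 0, 0], [-0.001, -0.014, 0, 0], [-0.001, -0.014, 0, 0]],
  ],
)

```text
time_s: 5.65
eef_pos: [434.3, -155.1, 87.3]
tcp_rot: [3.141, -0.0, 3.07]
contact_force: [1.1, 2.5, 0.2]
width: -0.2
gripper_force: 1.2
```

>>> apply_moves(
  moves=[
    [[0, -0.002, 0, 0], [0, -0.004, 0, 0], [-0.0005, -0.006, 0, 0], [-0.0005, -0.008, 0, 0], [-0.0005, -0.008, 0, 0], [-0.0005, -0.008, 0, 0], [-0.0005, -0.008, 0, 0], [-0.0005, -0.008, 0, 0]],
  ],
)

```text
time_s: 6.45
eef_pos: [433.9, -163.4, 87.3]
tcp_rot: [-3.141, 0.0, 3.071]
contact_force: [-0.8, 0.7, -0.1]
width: 0.2
gripper_force: 0.0
```

```bash
python3 - <<'E'
from m import *
for n in("scene","side"):
    s=env.snapshot(n);P,ok=pts(s);C=colors(s);z=P[...,2]
    t=P[ok&C["red"]&near(P,(434,-180),40)&(z>72)]; print(n,"tab",len(t),np.round(np.percentile(t,[5,50,95],axis=0)).tolist() if len(t) else "")
print(env.get_state()["contact_force"])
E
```

```text
scene tab 133 [[420.0, -190.0, 74.0], [433.0, -188.0, 87.0], [450.0, -182.0, 95.0]]
side tab 99 [[420.0, -190.0, 74.0], [434.0, -187.0, 85.0], [447.0, -181.0, 93.0]]
[ 0.55520204  0.260406   -0.43851061]
```

The force fell to about 0, so the detent has likely clicked. I'll push lightly to confirm it's against the stop.

>>> apply_moves(
  moves=[
    [[0, -0.001, 0, 0], [0, -0.002, 0, 0], [0, -0.003, 0, 0], [0, -0.004, 0, 0], [0, -0.005, 0, 0], [0, -0.005, 0, 0], [0, -0.005, 0, 0], [0, -0.005, 0, 0]],
  ],
)

```text
time_s: 7.35
eef_pos: [433.5, -164.6, 87.4]
tcp_rot: [3.136, -0.001, 3.069]
contact_force: [6.0, 15.0, 3.7]
width: 0.3
gripper_force: 7.6
```

The carriage is against its stop: 15 N with no further motion. Now I'll retreat and go to the cover.

>>> apply_moves(
  moves=[
    [[0, 0.01, 0, 0], [0.001, 0.025, 0.02, 0], [0.002, 0.035, 0.06, 0], [0.004, 0.05, 0.105, 0], [0.02, 0.075, 0.145, 0], [0.045, 0.11, 0.16, -0.03], [0.065, 0.15, 0.165, -0.06], [0.085, 0.19, 0.165, -0.1]],
  ],
  jaw=0.75,
)

```text
time_s: 8.15
eef_pos: [520.3, 22.9, 254.0]
tcp_rot: [-3.141, 0.004, 2.969]
contact_force: [0.2, -0.0, -0.7]
width: 64.3
gripper_force: 0.0
```

>>> apply_moves(
  moves=[
    [[0.01, 0.03, 0, 0], [0.02, 0.06, 0, 0], [0.03, 0.09, -0.01, 0], [0.036, 0.12, -0.03, 0], [0.038, 0.13, -0.06, 0], [0.038, 0.133, -0.09, 0], [0.038, 0.133, -0.1, 0], [0.038, 0.133, -0.1, 0]],
  ],
)

```text
time_s: 8.95
eef_pos: [555.7, 154.5, 150.7]
tcp_rot: [-3.14, -0.004, 2.971]
contact_force: [-0.5, -0.7, -0.5]
width: 64.1
gripper_force: 0.0
```

```bash
python3 - <<'E'
from m import *; from h import wpts
s=env.snapshot("wrist");P,ok=wpts(s);C=colors(s);z=P[...,2]
print(env.get_state()["eef_pos"],env.get_state()["tcp_rot"])
b=ok&C["blue"]&near(P,(557,154),60)
for lo,hi in((-3,10),(30,40)):
    q=P[b&(z>lo)&(z<hi)]; print("blue",len(q),rect(q),np.round(q.mean(0)), np.round(np.percentile(q,[2,98],axis=0)).tolist())
cv2.imwrite("pics/w3.png",s["frame"])
E
```

```text
[556.80958507 154.41481751 152.15767711] [-3.14111613e+00 -8.28910275e-04  2.97055320e+00]
blue 3023 (array([557.2, 156.6]), array([58.9, 69.5]), 79.6) [555. 160.   6.] [[523.0, 126.0, 4.0], [591.0, 187.0, 8.0]]
blue 671 (array([557.3, 156.3]), array([14. , 39.5]), 79.9) [556. 157.  36.] [[538.0, 149.0, 33.0], [576.0, 165.0, 38.0]]
```

View pics/w3.png

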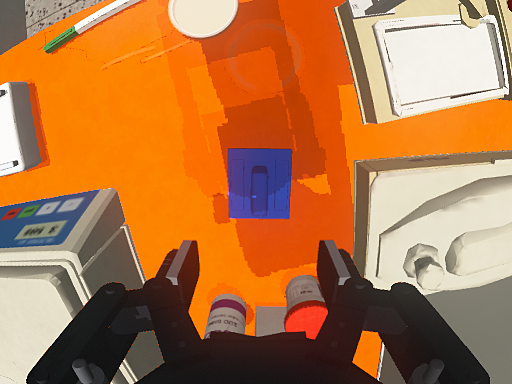

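The cover at pixel (260,185) is at (557.2,156.4), yaw -10°. It's aligned between the fingers, so I'll descend and grasp.

>>> apply_moves(
  moves=[
    [[0.0005, 0.002, -0.03, -0.007], [0.0005, 0.002, -0.06, -0.007], [0.0005, 0.002, -0.09, -0.007], [0.0005, 0.002, -0.112, -0.007], [0.0005, 0.002, -0.122, -0.007], [0.0005, 0.002, -0.124, -0.007], [0.0005, 0.002, -0.124, -0.007], [0.0005, 0.002, -0.124, -0.007]],
  ],
)

```text
time_s: 9.8
eef_pos: [558.6, 156.8, 29.9]
tcp_rot: [3.141, 0.003, 2.964]
contact_force: [0.7, 0.0, 0.5]
width: 63.8
gripper_force: 0.0
```

>>> apply_moves(
  moves=[
    [[0, 0, 0, 0], [0, 0, 0, 0], [0, 0, 0, 0], [0, 0, 0, 0], [0, 0, 0, 0], [0, 0, 0, 0], [0, 0, 0, 0], [0, 0, 0, 0]],
  ],
  jaw=0,
  grip_force=60,
)

```text
time_s: 10.6
eef_pos: [557.7, 156.9, 28.8]
tcp_rot: [3.141, 0.001, 2.964]
contact_force: [0.8, -0.3, 5.3]
width: 13.2
gripper_force: 59.6
```

>>> apply_moves(
  moves=[
    [[0, 0, 0.02, 0], [0, 0, 0.06, 0], [0, 0, 0.1, 0], [0, 0, 0.145, 0], [-0.01, 0, 0.185, 0.02], [-0.025, -0.02, 0.205, 0.04], [-0.04, -0.06, 0.205, 0.06], [-0.055, -0.1, 0.205, 0.08]],
  ],
)

```text
time_s: 11.4
eef_pos: [501.8, 56.4, 233.9]
tcp_rot: [-3.141, 0.002, 3.047]
contact_force: [0.6, -1.2, -1.2]
width: 13.0
gripper_force: 58.9
```

>>> apply_moves(
  moves=[
    [[-0.015, -0.045, 0, 0.01], [-0.03, -0.09, 0, 0.02], [-0.04, -0.135, 0, 0.028], [-0.05, -0.18, 0, 0.028], [-0.06, -0.225, 0, 0.028], [-0.068, -0.265, -0.01, 0.028], [-0.072, -0.289, -0.03, 0.028], [-0.072, -0.293, -0.045, 0.028]],
  ],
)

```text
time_s: 12.2
eef_pos: [429.9, -239.5, 187.3]
tcp_rot: [-3.14, 0.001, 3.068]
contact_force: [0.5, 0.3, -0.3]
width: 12.9
gripper_force: 58.9
```

```bash
cat > v.py <<'E'
from m import *; from h import wpts
import sys
print(env.get_state())
out=[]
for n in("wrist","scene","side"):
    s=env.snapshot(n);P,ok=(wpts if n=="wrist" else pts)(s);C=colors(s);z=P[...,2]
    b=ok&C["blue"]&near(P,(430,-238),60)&(z>60)
    q=P[b]; zb=q[:,2].min() if len(q) else 0; print(n,"blue",len(q), np.round(np.percentile(q,[2,98],axis=0)).tolist() if len(q) else "")
    if len(q)>9:
        top=q[q[:,2]>np.percentile(q[:,2],98)-5]; print("  rib",rect(top))
        pl=q[q[:,2]<np.percentile(q[:,2],98)-24]; print("  plate",len(pl),rect(pl) if len(pl)>4 else "",np.round(np.percentile(pl[:,2],[5,50,95])))
    g=ok&C["green"]&near(P,(430,-240),80)&(z>58)
    k,l=cv2.connectedComponents(g.astype(np.uint8))
    for i in range(1,k):
        q=P[l==i]
        if len(q)>8: print("  green",len(q),np.round(np.percentile(q,[2,50,98],axis=0)).tolist())
    t=P[ok&C["red"]&near(P,(434,-183),30)&(z>88)]
    if len(t)>5: print("  tabtop",len(t),rect(t))
    if n=="wrist": ims=[s["frame"][60:380,80:440]]
    else: ims.append(cv2.resize(s["frame"][170:290,180:300],(320,320),interpolation=cv2.INTER_CUBIC))
cv2.imwrite(sys.argv[1],cv2.resize(np.hstack(ims),(800,256)))
E
python3 v.py pics/v1.png
```

```text
{'time_s': 12.2, 'qpos': array([-7.35450725e-01,  4.45379663e-01,  1.82631310e+00, -7.69993533e-04,
        8.68787598e-01, -2.23190216e+00]), 'qd': array([-0.01879401,  0.26073717,  0.1297908 ,  0.02653236, -0.34266566,
       -0.04054298]), 'joint_efforts': array([ -0.95854796, -36.6727066 , -13.34777534,  -0.15118372,
         0.13750406,  -0.0754063 ]), 'eef_pos': array([ 429.8504003 , -239.45018675,  187.32806186]), 'tcp_rot': array([-3.14044531e+00,  5.16511324e-04,  3.06774496e+00]), 'contact_force': array([ 0.51530086,  0.28114691, -0.3382009 ]), 'wrist_torque': array([0.05261558, 0.00215218, 0.00253278]), 'gripper_force': 58.869473934173584, 'width': 12.91827891030197}
wrist blue 8449 [[395.0, -266.0, 163.0], [445.0, -208.0, 221.0]]
  rib (array([ 426.7, -239.2]), array([110.8,  29.8]), 85.8)
  plate 8232 (array([ 422.4, -237.7]), array([59.7, 55.7]), 85.9) [163. 165. 195.]
  green 478 [[385.0, -247.0, 76.0], [390.0, -234.0, 83.0], [398.0, -222.0, 86.0]]
  tabtop 424 (array([ 434.3, -182.6]), array([ 9.5, 32.5]), 87.8)
scene blue 570 [[395.0, -269.0, 159.0], [461.0, -213.0, 193.0]]
  rib (array([ 429.5, -255.7]), array([47.5, 54.1]), 52.2)
  plate 470 (array([ 429. , -229.4]), array([80.4, 69.4]), 87.4) [159. 161. 164.]
  green 76 [[465.0, -255.0, 60.0], [471.0, -243.0, 79.0], [475.0, -226.0, 86.0]]
  green 68 [[386.0, -251.0, 59.0], [389.0, -237.0, 82.0], [395.0, -222.0, 86.0]]
  tabtop 9 (array([ 421. , -186.1]), array([4.3, 5.5]), 3.9)
side blue 387 [[393.0, -270.0, 159.0], [460.0, -212.0, 299.0]]
  rib (array([ 416.2, -259.3]), array([24.4, 68.9]), 60.6)
  plate 374 (array([ 426.9, -250.7]), array([87.4, 68.2]), 86.9) [160. 162. 192.]
  green 44 [[385.0, -251.0, 71.0], [391.0, -242.0, 80.0], [397.0, -226.0, 85.0]]
  green 39 [[465.0, -254.0, 74.0], [470.0, -245.0, 81.0], [476.0, -229.0, 84.0]]
  tabtop 37 (array([ 434. , -184.4]), array([10.2, 28.3]), 87.9)
```

View pics/v1.png

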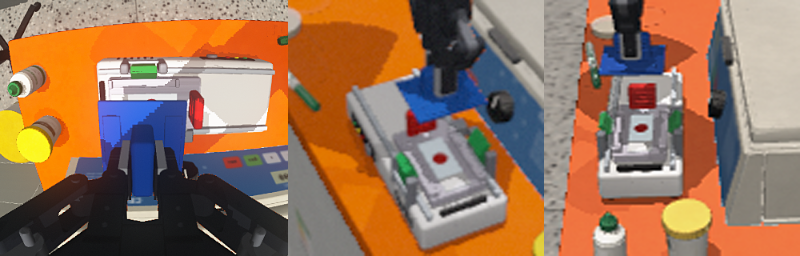

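The cover is in hand, level and above the station. The tab at (434.2,-183.3) confirms the carriage is home, which puts the seat at about (431,-238) with yaw about -3.2°. I'll make a small correction and descend.

>>> apply_moves(
  moves=[
    [[0.002, 0.0018, -0.015, 0.016], [0.002, 0.0018, -0.035, 0.016], [0.002, 0.0018, -0.053, 0.016], [0.002, 0.0018, -0.065, 0.016], [0.002, 0.0018, -0.07, 0.016], [0.002, 0.0018, -0.072, 0.016], [0.002, 0.0018, -0.072, 0.016], [0.002, 0.0018, -0.072, 0.016]],
  ],
)

```text
time_s: 13.15
eef_pos: [432.8, -234.5, 117.0]
tcp_rot: [-3.141, 0.001, 3.088]
contact_force: [-0.2, 0.7, -1.1]
width: 12.8
gripper_force: 58.9
```

```bash
python3 v.py pics/v2.png
```

```text
{'time_s': 13.15, 'qpos': array([-7.23974133e-01,  5.70020494e-01,  1.88010049e+00,  4.29440169e-05,
        6.89946791e-01, -2.24135052e+00]), 'qd': array([-0.00429874,  0.00058535, -0.00013951, -0.00074693, -0.00245878,
        0.001437  ]), 'joint_efforts': array([ 4.96671069e-02, -3.75895786e+01, -9.13019478e+00,  1.61755332e-03,
        3.72943396e-03,  2.29719644e-04]), 'eef_pos': array([ 432.84991531, -234.52063638,  117.04347028]), 'tcp_rot': array([-3.14066652e+00,  1.21172273e-03,  3.08814017e+00]), 'contact_force': array([-0.20367845,  0.7271716 , -1.10670973]), 'wrist_torque': array([-0.06063169,  0.02803823, -0.00480342]), 'gripper_force': 58.868408203125, 'width': 12.823184492326478}
wrist blue 8487 [[398.0, -262.0, 92.0], [448.0, -204.0, 129.0]]
  rib (array([ 432.8, -243.4]), array([ 39.2, 104.9]), 2.6)
  plate 5952 (array([ 425.8, -230.2]), array([65.6, 56.4]), 87.4) [93. 94. 96.]
  green 961 [[385.0, -247.0, 76.0], [390.0, -234.0, 84.0], [398.0, -222.0, 86.0]]
  tabtop 824 (array([ 434.5, -182.5]), array([33.5, 17.6]), 15.4)
scene blue 542 [[399.0, -267.0, 90.0], [465.0, -208.0, 130.0]]
  rib (array([ 430.2, -260.4]), array([32. , 50.2]), 53.2)
  plate 466 (array([ 433.8, -226.1]), array([81. , 69.7]), 87.6) [91. 93. 98.]
  green 17 [[468.0, -254.0, 82.0], [474.0, -243.0, 85.0], [476.0, -227.0, 92.0]]
  green 74 [[386.0, -250.0, 59.0], [389.0, -238.0, 81.0], [398.0, -223.0, 86.0]]
  tabtop 33 (array([ 429.2, -186.5]), array([ 6.5, 19.9]), 83.7)
side blue 395 [[397.0, -266.0, 89.0], [465.0, -212.0, 260.0]]
  rib (array([ 438. , -234.5]), array([87.5, 10.3]), 13.3)
  plate 374 (array([ 431.1, -237.8]), array([61.3, 69.5]), 83.8) [ 90.  92. 122.]
  green 36 [[385.0, -252.0, 73.0], [390.0, -244.0, 82.0], [395.0, -225.0, 85.0]]
  green 37 [[465.0, -264.0, 74.0], [471.0, -249.0, 82.0], [476.0, -230.0, 91.0]]
```

View pics/v2.png

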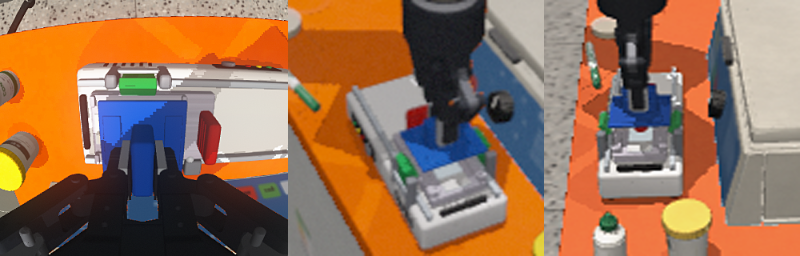

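The cover is just above the clips. It needs about -3 mm in y and -1 mm in x, then a slow press.

>>> apply_moves(
  moves=[
    [[-0.0012, -0.003, 0, 0], [-0.0012, -0.003, -0.003, 0], [-0.0012, -0.003, -0.006, 0], [-0.0012, -0.003, -0.009, 0], [-0.0012, -0.003, -0.011, 0], [-0.0012, -0.003, -0.013, 0], [-0.0012, -0.003, -0.014, 0], [-0.0012, -0.003, -0.014, 0]],
  ],
)

```text
time_s: 14.1
eef_pos: [431.7, -237.9, 102.7]
tcp_rot: [-3.14, 0.001, 3.088]
contact_force: [0.8, 0.2, 3.6]
width: 13.3
gripper_force: 59.7
```

>>> apply_moves(
  moves=[
    [[0, 0, -0.001, 0], [0, 0, -0.002, 0], [0, 0, -0.003, 0], [0, 0, -0.004, 0], [0, 0, -0.004, 0], [0, 0, -0.004, 0], [0, 0, -0.004, 0], [0, 0, -0.004, 0]],
  ],
)

```text
time_s: 14.9
eef_pos: [431.3, -237.6, 98.2]
tcp_rot: [-3.141, 0.0, 3.088]
contact_force: [0.0, -0.7, 0.6]
width: 12.6
gripper_force: 59.0
```

>>> apply_moves(
  moves=[
    [[0, 0, -0.0005, 0], [0, 0, -0.001, 0], [0, 0, -0.0015, 0], [0, 0, -0.002, 0], [0, 0, -0.0025, 0], [0, 0, -0.003, 0], [0, 0, -0.003, 0], [0, 0, -0.003, 0]],
  ],
)

```text
time_s: 15.7
eef_pos: [431.2, -237.3, 95.1]
tcp_rot: [3.141, -0.0, 3.088]
contact_force: [2.1, 0.8, -6.7]
width: 12.5
gripper_force: 60.2
```

>>> apply_moves(
  moves=[
    [[0, 0, -0.0005, 0], [0, 0, -0.001, 0], [0, 0, -0.0015, 0], [0, 0, -0.002, 0], [0, 0, -0.0025, 0], [0, 0, -0.003, 0], [0, 0, -0.003, 0], [0, 0, -0.003, 0]],
  ],
)

```text
time_s: 16.5
eef_pos: [430.6, -237.3, 93.7]
tcp_rot: [-3.141, -0.0, 3.088]
contact_force: [-1.7, -0.1, 11.5]
width: 12.9
gripper_force: 62.7
```

```bash
python3 v.py pics/v3.png
```

```text
{'time_s': 16.5, 'qpos': array([-7.31028011e-01,  6.14584196e-01,  1.89323589e+00, -7.61944607e-04,
        6.34037657e-01, -2.24779035e+00]), 'qd': array([ 0.00211965,  0.00106104, -0.00030152,  0.00098725, -0.00219568,
        0.00180916]), 'joint_efforts': array([-8.24335817e-03, -3.31715584e+01, -7.71933854e+00,  5.28420077e-02,
       -5.91183174e-01, -1.33804009e-03]), 'eef_pos': array([ 430.63158536, -237.2504312 ,   93.70355576]), 'tcp_rot': array([-3.14140710e+00, -4.89398101e-04,  3.08817254e+00]), 'contact_force': array([-1.73430188, -0.08112976, 11.48006658]), 'wrist_torque': array([ 0.14844056,  0.25219132, -0.04241081]), 'gripper_force': 62.651660442352295, 'width': 12.946718325892068}
wrist blue 7882 [[397.0, -264.0, 69.0], [446.0, -207.0, 102.0]]
  rib (array([ 429.2, -244.4]), array([103.9,  40.4]), 83.8)
  plate 5338 (array([ 423.7, -235.3]), array([60.8, 60.1]), 86.9) [69. 71. 72.]
  green 1237 [[385.0, -247.0, 75.0], [389.0, -234.0, 84.0], [398.0, -222.0, 86.0]]
  green 608 [[439.0, -249.0, 78.0], [471.0, -238.0, 83.0], [476.0, -228.0, 119.0]]
  tabtop 892 (array(
[... 194 characters left out ...]
240. ]), array([61.1, 69.1]), 85.4) [68. 70. 73.]
  green 70 [[437.0, -292.0, 62.0], [469.0, -248.0, 79.0], [475.0, -232.0, 148.0]]
  green 70 [[386.0, -250.0, 61.0], [389.0, -237.0, 81.0], [397.0, -222.0, 86.0]]
  tabtop 29 (array([ 427.7, -185.8]), array([15.3,  9. ]), 6.1)
side blue 378 [[394.0, -268.0, 66.0], [462.0, -213.0, 236.0]]
  rib (array([ 433.1, -242.5]), array([24.2, 78.5]), 87.9)
  plate 364 (array([ 428.4, -242.6]), array([70.4, 71.3]), 84.9) [67. 69. 99.]
  green 47 [[385.0, -250.0, 73.0], [392.0, -242.0, 81.0], [397.0, -226.0, 85.0]]
  green 40 [[465.0, -255.0, 71.0], [470.0, -245.0, 81.0], [476.0, -229.0, 85.0]]
  tabtop 8 (array([ 445.5, -185.3]), array([8. , 5.3]), 88.4)
```

View pics/v3.png

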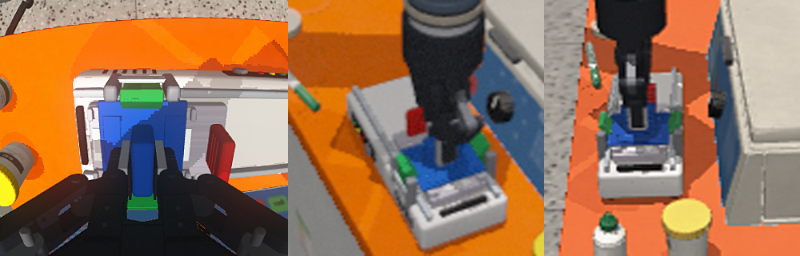

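The cover's plate top is at about 70 mm (69 when seated), both clips are over its edges, and the press is 11.5 N. I'll hold once to check it's steady.

>>> apply_moves(
  moves=[
    [[0, 0, 0, 0], [0, 0, 0, 0], [0, 0, 0, 0], [0, 0, 0, 0], [0, 0, 0, 0], [0, 0, 0, 0], [0, 0, 0, 0], [0, 0, 0, 0]],
  ],
)

```text
time_s: 17.45
eef_pos: [430.6, -237.2, 93.7]
tcp_rot: [-3.141, -0.001, 3.088]
contact_force: [-2.0, 1.1, 10.4]
width: 12.8
gripper_force: 62.6
```

```bash
python3 -c "
from rig import env
print(env.job_done())"
```

```text
the job is handed in; nothing more can be done
None
```

The job is handed in at 17.5 s: the carriage is home against its stop, and the cover is seated with both clips over its edges. The arm is still pressing down at about 10 N, and no bystander item was touched on purpose, though I didn't re-check their positions at the end.

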